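Wedge the tool rest into the dovetail bracket at the banding wheel

TASK

Fit the steel tool rest with the red post to the green bracket in front of the banding wheel: set its dovetail foot gently on the bracket's open landing, bar end towards the wheel, slide it along the way under the jaws and push on until it wedges tight. Firm it home with a steady push of about 15 N along the way, never over 20 N, then let go and leave it wedged there. Do not disturb the bowl on the wheel or the other things on the table.

Things in the scene. Friction and masses are not known exactly. Their poses are not given: they have to be found in the camera images.
- rest_grip (a point): middle of the tool rest's red upright post (26 mm along x, 18 mm across y; top 20 mm above this point). Foot: underside 50 mm below, 60 mm long (x), 14 mm high, 47 mm wide underneath, narrowing upwards, with one straight flank (-y) and one tapering 1:10 towards +x. A steel bar (90 mm along y, 12 mm thick, its axis 2 mm above this point) stands 45 mm ahead at +x. Steel, about 0.42 kg.
- rest: the same tool rest; origin at the centre of its foot's underside, x towards the bar, z up.
- bracket: green fixed bracket, 176 (x) x 116 (y) mm, top (the way's bed) 30 mm above its origin, which lies under its centre on the table. x runs along the way towards the wheel. Open landing from x = -88 to -12 mm; jaws from -12 to 88 mm, tops 20 mm above the bed. The straight jaw is on -y. With the rest in the way, post and bracket share y = 0 and x directions.
- gib: base of the tapered, spring-backed brass jaw on +y; frame as the bracket's. The strip is screwed down up to 1.5 mm further in or out each time, which this pose does not show: the rest first binds with its post anywhere from x = 25 to 55 mm (bracket frame), resists with some 6 N, then 1 to 2 N more per mm. A 15 N push loads the strip with about 25 N; friction keeps it wedged.
- bowl: white bowl, 100 mm across and 45 mm high, standing loose on the banding wheel beyond the bracket (wheel 170 mm across, top 50 mm above the table, its centre about 225 mm along the bracket's +x). Origin: centre of its underside. Leave alone.
- burner_a: pale waisted clay oil burner, 84 mm across, 92 mm high; origin under its centre. Leave alone.
- burner_b: green waisted oil burner, 84 mm across, 92 mm high; origin under its centre. Leave alone.
- mug: blue mug, 76 mm across, 85 mm high, handle on its +y side; origin under its centre. Leave alone.
- bottle: clear bottle with blue cap, 60 mm across, 190 mm high; origin under its centre. Leave alone.
- cup: small pale cup, 66 mm across, 50 mm high; origin under its centre. Leave alone.
- brush: brush lying on the table along its x axis. Leave alone.
- block: pale plaster block 90 x 60 x 35 mm; origin under its centre. Leave alone.
Mind the look-alikes: they are no part of the job. What is shaped like the rest but yellow is not meant.

How it is judged:
By the outcome, as a careful person would: the job done as asked, in the order asked, and still so for the second after the job is handed in, with the robot touching nothing.
It also fails if it takes over 64 s, if anything falls off the work surface, if the arm or the gripper's body presses on something with over 40 N, if the wrist force passes 120 N, or if a joint passes its speed limit or range.

ROBOT

A 6-joint arm with a two-finger parallel gripper is mounted at the origin on the work surface. World frame = base frame: x ahead of the robot, y to its left, z up, the work surface at z = 0. Lengths are in mm, angles in rad, forces in N, time in s.
With the tool pointing down it reaches from about 350 to 775 mm from the base axis. Payload 7.3 kg.
Tool frame: the origin (TCP) lies at the very end of the fingers, on their centre line; the grasp point (between the pads) lies 19 mm behind it; z points along the fingers, y is the line along which they close (so a half turn about z gives the same grasp; the last joint's range is limited). The gripper opens to 92 mm and grips with 3 to 60 N. Pads are 19 mm wide; open, the fingers measure 130 mm over their backs; the gripper's body (75 mm by 190 mm) begins 47 mm behind the grasp point.
Start: joints at [-1.292, 0.342, 1.524, -0, 1.275, -0.146], TCP at [216.397, -478.349, 226.741] pointing down, gripper open.
Joint ranges: [-2.53, 2.53], [-0.77, 2.02], [0.04, 2.7], [-1, 4.14], [0.28, 2.66], [-3.11, 3.11]. Speed limits (rad/s): [2.57, 2.57, 3.14, 3.14, 3.14, 3.14].

INTERFACE

Orientations are given as [roll, pitch, yaw] about the fixed x, y, z axes, in that order (R = Rz(yaw) Ry(pitch) Rx(roll)).
In Python, from plant import * gives the robot as it stands.
- The arm moves only by the tool arm_command, never from a script. Its arguments are lists of equal length, an entry for each row: "gripper": the finger opening in mm, from 0 to 91.8; "dp": the shift along the tool's x, y, z in units of 25 mm (1.0 is 25 mm), a list of three; "twist": the turn about the tool's z in units of 5 degrees (1.0 is 5 degrees). A call has exactly 5 rows; each row shifts and turns the commanded pose from where the row before left it, along the tool's axes as they then stand; what a row does not reach is not made up. A row lasts 1/8 s, in which the tool goes at most 62.5 mm and 10.7 degrees, less where a joint would pass 70% of its speed; a pose out of reach is approached as far as the arm can. A call is refused whole if a number of a shift passes 1 or a number of a turn 1, either way. A call with a gripper value outside its range is refused whole. The fingers move at their own pace and stop on an object; the grip force is fixed at half the most. Time passes only in rows, so rows that do not move let the fingers close, or fill a call up. It gives the time, the measured TCP pose, the force, the opening and the grip force at its end, in the units of the state.
- get_obs(): the state, without advancing time (a new reading comes with each control period).
- capture(name): name is "scene" or "top"; returns the picture (384x512x3 uint8, red, green, blue); there is no depth.
- get_calibration(name): a dict with "mtx" (3x3 intrinsics, pixels), "position" and "attitude" of the camera in the world. Camera axes: x right, y down, z forward; pixel columns grow to the right and rows downward; lengths in mm; the calibration is good to about 2 mm. A picture is of the moment at which its call begins. get_calibration takes no time and is no camera call.
- close_job(): hands the job in; it is judged then, once.
The state is a dict: "time": time; "joint_positions": joint angles; "dq": joint speeds; "tau": joint torques, N m; "tool_pos": TCP position; "tcp_rot": TCP orientation; "contact_force": force on the tool from outside, world axes, zero at the start; "moment": the same for the moment, N m; "grip_width": finger opening in mm; "finger_force": force on a finger pad.
Only numpy, scipy, OpenCV 4.12 (cv2) and the standard library are available. Lean on these libraries where they do the work, as an engineer would, in place of code of your own. Each camera call takes 0.05 s, during which the arm holds its last target. There are 200 camera calls.

## Working session

There is one attempt and no reset: what is moved stays moved. The work goes in short steps, Python scripts to look and compute and a tool call to move; the robot and the scene stay as the last step left them, time stands still between calls to the robot, and variables do not carry over. Pictures are saved under pics/ and viewed, at most 10 in all, crops included, and the job is handed in when it is done.

Besides the shell and the picture viewer there is one more tool, called after "Call:" as name([rows], argument=value, ...), one row to a line, values as JSON. arm_command: Moves the arm, as the interface text tells. Its arguments: {"type":"object","properties":{"gripper":{"type":"array"},"dp":{"type":"array"},"twist":{"type":"array"}},"required":["gripper","dp","twist"]}

```bash
mkdir -p pics; python3 - <<'E'
from plant import *
import cv2
for n in("scene","top"):
    im=capture(n); cv2.imwrite(f"pics/{n}0.png",im[:,:,::-1]); c=get_calibration(n); print(n,c)
o=get_obs(); print(o)
E
```

```text
scene {'mtx': array([[457.55457446,   0.        , 257.87062682],
       [  0.        , 457.55457446, 189.73678876],
       [  0.        ,   0.        ,   1.        ]]), 'position': array([1046.55663201, -806.78791659, 1241.47683506]), 'attitude': array([-2.46002624e+00,  9.41800832e-04,  5.57974605e-01])}
top {'mtx': array([[437.18498022,   0.        , 253.45820281],
       [  0.        , 437.18498022, 193.7939528 ],
       [  0.        ,   0.        ,   1.        ]]), 'position': array([ 405.69103185,    7.6748021 , 1253.01425671]), 'attitude': array([-3.04171727, -0.02930369, -1.54553053])}
{'time': 0.1, 'joint_positions': array([-1.29199737e+00,  3.42641442e-01,  1.52490049e+00,  3.27041926e-05,
        1.27540416e+00, -1.45994233e-01]), 'dq': array([ 0.00084689, -0.00173847, -0.00051445, -0.0008079 ,  0.00032046,
       -0.0019414 ]), 'tau': array([ 1.49335719e-03, -4.32005775e+01, -2.44693583e+01,  7.18505052e-02,
        5.26183890e-02, -5.86485953e-05]), 'tool_pos': array([ 216.30335886, -477.98201013,  226.12781519]), 'tcp_rot': array([-3.14025816e+00, -2.27835206e-04,  4.24783493e-01]), 'contact_force': array([ 0.31124641, -0.05967057,  0.23204003]), 'moment': array([ 0.02681206, -0.00611101,  0.02355952]), 'finger_force': 0.0, 'grip_width': 91.66153312035769}
```

View pics/scene0.png

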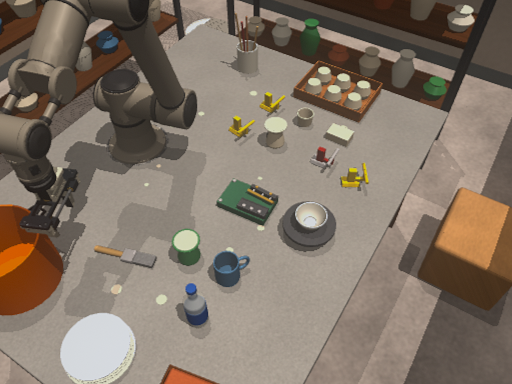

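View pics/top0.png

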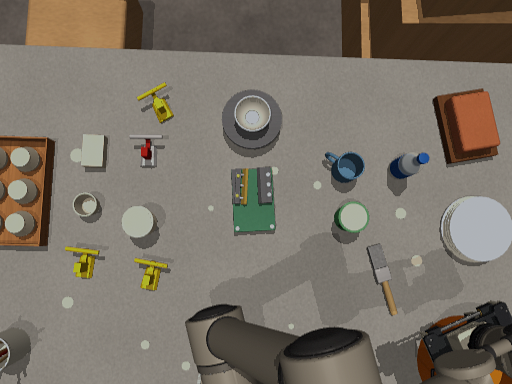

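The red post is at top (147,150) and scene (321,155). The yellow look-alikes are at top (160,103), (85,263) and (151,274). Only the first one fits. The green bracket is at top (253,200). I'll confirm this in enlarged crops.

```bash
cat > h.py <<'E'
import numpy as np, cv2
from plant import *
from scipy.spatial.transform import Rotation as R
def ray(n,uv):
    c=get_calibration(n); d=R.from_euler('xyz',c['attitude']).as_matrix()@np.linalg.inv(c['mtx'])@np.array([*uv,1.]); return np.array(c['position']),d
def atz(n,uv,z):
    p,d=ray(n,uv); return (p+d*(z-p[2])/d[2]).round(1)
def proj(n,P):
    c=get_calibration(n); q=c['mtx']@R.from_euler('xyz',c['attitude']).as_matrix().T@(np.array(P)-c['position']); return (q[:2]/q[2]).round(1)
def red(im,lo=(0,120,80)):
    h=cv2.cvtColor(im,cv2.COLOR_RGB2HSV); return cv2.inRange(h,lo,(6,255,255))|cv2.inRange(h,(174,120,80),(180,255,255))
E
python3 - <<'E'
from h import *
t=cv2.imread('pics/top0.png'); s=cv2.imread('pics/scene0.png')
a=cv2.resize(t[125:175,122:172],(400,400),interpolation=cv2.INTER_CUBIC)
b=cv2.resize(t[160:240,220:300],(400,400),interpolation=cv2.INTER_CUBIC)
cv2.imwrite('pics/c1.png',np.hstack([a,b]))
for n,im,(u0,v0,u1,v1) in(('top',t,(122,125,172,175)),('scene',s,(300,140,340,175))):
    m=red(im[v0:v1,u0:u1,::-1].copy()); y,x=np.nonzero(m); print(n,len(x),x.min()+u0,x.max()+u0,y.min()+v0,y.max()+v0,x.mean()+u0,y.mean()+v0)
for uv in((147,150),): print(atz('top',uv,60))
# green bracket mask
h=cv2.cvtColor(t,cv2.COLOR_BGR2HSV)[155:245,220:290]
m=cv2.inRange(h,(55,90,30),(90,255,255)); c=max(cv2.findContours(m,0,2)[0],key=cv2.contourArea); r=cv2.minAreaRect(c); print(r,cv2.boxPoints(r)+[220,155])
E
```

```text
top 97 141 149 140 156 145.04123711340208 148.82474226804123
scene 60 318 333 147 163 323.18333333333334 153.2
[638.9 271.7  60. ]
((32.60172653198242, 44.729312896728516), (61.423240661621094, 40.811805725097656), 86.633544921875) [[230.42759132 170.26896095]
 [271.16897202 167.87241554]
 [274.77586365 229.18966675]
 [234.03448105 231.58621216]]
```

View pics/c1.png

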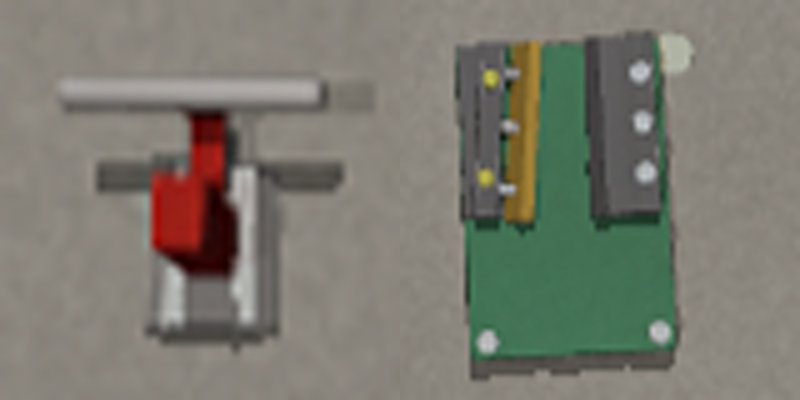

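The enlarged crop confirms the rest with the red post, lying square with its bar up-image. The bracket's brass tapered jaw is on the left (+y). Next I compute the poses.

```bash
python3 - <<'E'
from h import *
from scipy.optimize import least_squares
A=lambda x,y:(122+x/8-.44,125+y/8-.44); B=lambda x,y:(220+(x-400)/5-.4,160+y/5-.4)
def fit(pts,x0):
    def f(p):
        c,s=np.cos(p[2]),np.sin(p[2]); return np.concatenate([proj('top',[p[0]+c*x-s*y,p[1]+s*x+c*y,z])-uv for (x,y,z),uv in pts])
    r=least_squares(f,x0,diff_step=1e-3,x_scale=[100,100,1]); return r.x.round(3),f(r.x).round(1)
# rest, origin at post (z abs)
print(fit([((45+6,45,52),A(60,80)),((51,-45,52),A(322,80)),((13,9,70),A(153,176)),((13,-9,70),A(205,178)),((-13,9,70),A(152,248)),((-13,-9,70),A(203,250)),((-30,23.5,0),A(148,335)),((-30,-23.5,0),A(278,335))],[630,285,.01]))
print(fit([((-88,58,30),B(472,357)),((-88,-58,30),B(676,348)),((-12,58,50),B(463,218)),((88,58,50),B(457,47)),((88,-58,50),B(652,33)),((-12,-58,50),B(660,215))],[480,0,.03]))
E
```

```text
(array([6.32951e+02, 2.78830e+02, 1.00000e-02]), array([ 0.3, -0.4,  0.1,  0.3, -0.3,  0. , -0.2, -0.1, -0.6,  0.4, -0.3,
        0.3,  0.1, -0.2,  0.3,  0.1]))
(array([5.13223e+02, 0.00000e+00, 3.00000e-02]), array([-10.4,  -0.3,  -9.5,   1.4,  -8.8,  -0.3,  -7.5,  -1.9,  -4.8,
         0.8,  -6.1,   0.2]))
```

```bash
sed -i 's/return (q\[:2\]\/q\[2\]).round(1)/return q[:2]\/q[2]/' h.py; cat > fit.py <<'E'
from h import *
from scipy.optimize import least_squares
def fit(pts,x0,n='top'):
    def f(p):
        c,s=np.cos(p[2]),np.sin(p[2]); return np.concatenate([proj(n,[p[0]+c*x-s*y,p[1]+s*x+c*y,z])-uv for (x,y,z),uv in pts])
    r=least_squares(f,x0,x_scale=[100,100,1]); return r.x.round(3),f(r.x).round(1)
E
python3 - <<'E'
from fit import *
A=lambda x,y:(122+x/8-.44,125+y/8-.44); B=lambda x,y:(220+(x-400)/5-.4,160+y/5-.4)
print(fit([((45+6,45,52),A(60,80)),((51,-45,52),A(322,80)),((13,9,70),A(153,176)),((13,-9,70),A(205,178)),((-13,9,70),A(152,248)),((-13,-9,70),A(203,250)),((-30,23.5,0),A(148,335)),((-30,-23.5,0),A(278,335))],[630,285,.01]))
print(fit([((-88,58,30),B(472,357)),((-88,-58,30),B(676,348)),((-12,58,50),B(463,218)),((88,58,50),B(457,47)),((88,-58,50),B(652,33)),((-12,-58,50),B(660,215))],[480,-20,.03]))
o=get_obs();print(proj('top',o['tool_pos']),proj('top',[620,-100,0]))
E
```

```text
(array([6.33164e+02, 2.78601e+02, 2.10000e-02]), array([ 0.2, -0.3,  0. ,  0.1, -0.3, -0. , -0.1, -0.2, -0.4,  0.4, -0.2,
        0.2,  0.4, -0.2,  0.5, -0. ]))
(array([ 5.13822e+02, -2.16220e+01,  8.30000e-02]), array([-0.9,  0.8, -0.2,  0.2, -0.7,  0.8, -1.4, -0.8,  1.2, -0.2,  1.9,
       -0.9]))
[447.41992411 324.85010401] [279.70858816 164.46103585]
```

Call:
arm_command([
  [1,-0.7,0],
  [1,-0.8,0],
  [1,-0.9,0],
  [0.9,-1,0],
  [0.8,-1,0],
], gripper=[91,91,91,91,91], twist=[0.93,0.93,0.93,0.93,0.93])

```text
time: 0.72
tool_pos: [302.4, -339.9, 226.5]
tcp_rot: [-3.141, 0.0, 0.016]
contact_force: [0.6, -0.2, -0.0]
grip_width: 90.9
finger_force: 0.0
```

```bash
python3 - <<'E'
import cv2,numpy as np
t=cv2.imread('pics/top0.png')
cv2.imwrite('pics/c2.png',cv2.resize(t[160:240,225:285],(600,800),interpolation=cv2.INTER_CUBIC)[50:,:][:600] if 0 else cv2.resize(t[163:238,222:284],(496,600),interpolation=cv2.INTER_CUBIC))
E
```

```text
(no output)
```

View pics/c2.png

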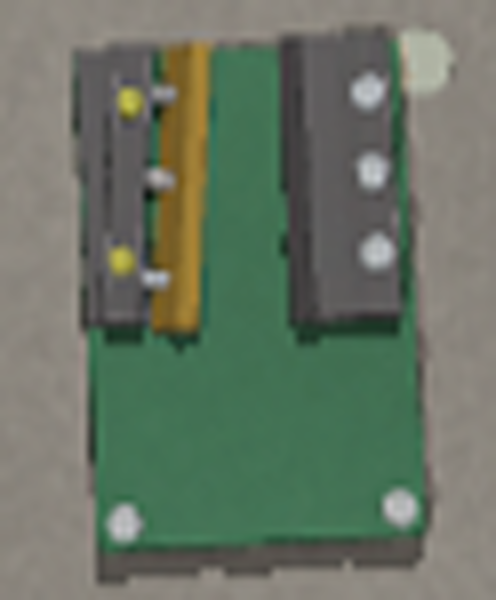

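The enlarged bracket shows the landing's front corners at top px (234.1,231.5) and (275,229.5), and the far bed edge at v≈168.4. Its axis is tilted about 3° in the image.

Call:
arm_command([
  [0.5,-1,0],
  [0.5,-1,0],
  [0.5,-1,0],
  [0.5,-1,0],
  [0.5,-1,0],
], gripper=[91,91,91,91,91], twist=[0,0,0,0,0])

```text
time: 1.35
tool_pos: [362.3, -214.0, 226.5]
tcp_rot: [-3.141, 0.0, 0.019]
contact_force: [0.8, 0.7, 1.5]
grip_width: 91.1
finger_force: 0.0
```

Call:
arm_command([
  [0.5,-1,0],
  [0.5,-1,0],
  [0.5,-1,0],
  [0.5,-1,0],
  [0.5,-1,0],
], gripper=[91,91,91,91,91], twist=[0,0,0,0,0])

```text
time: 1.98
tool_pos: [422.4, -87.8, 226.5]
tcp_rot: [-3.141, 0.001, 0.019]
contact_force: [-0.3, -0.8, 0.9]
grip_width: 91.3
finger_force: 0.0
```

Call:
arm_command([
  [0.5,-1,0],
  [0.5,-1,0],
  [0.5,-1,0],
  [0.5,-1,0],
  [0.5,-1,0],
], gripper=[91,91,91,91,91], twist=[0,0,0,0,0])

```text
time: 2.6
tool_pos: [482.5, 38.3, 226.4]
tcp_rot: [3.142, 0.001, 0.019]
contact_force: [-0.0, 0.4, -0.1]
grip_width: 91.5
finger_force: 0.0
```

Call:
arm_command([
  [0.5,-1,0],
  [0.5,-1,0],
  [0.5,-1,0],
  [0.5,-1,0],
  [0.5,-1,0],
], gripper=[91,91,91,91,91], twist=[0,0,0,0,0])

```text
time: 3.22
tool_pos: [542.6, 164.4, 226.2]
tcp_rot: [3.141, 0.001, 0.019]
contact_force: [-0.3, -0.1, 0.9]
grip_width: 90.8
finger_force: 0.0
```

```bash
python3 - <<'E'
from fit import *
B=lambda x,y:(222+x/8-.44,163+y/8-.44)
g=lambda a,b,z:print(a,b,(d:=atz('top',B(*b),z)-atz('top',B(*a),z)),np.degrees(np.arctan2(d[1],d[0])).round(2), atz('top',B(*a),z),atz('top',B(*b),z))
g((97,548),(424,532),30); g((124,523),(400,507),32); g((377,252),(368,91),52); g((424,532),(403,180),30); g((295,330),(283,40),40);g((121,262),(129,102),52)
g((90,335),(97,548),30);print(atz('top',B(245,43),30))
E
```

```text
(97, 548) (424, 532) [   8.5 -113.9    0. ] -85.73 [423.3  27.4  30. ] [431.8 -86.5  30. ]
(124, 523) (400, 507) [  8.1 -96.    0. ] -85.18 [432.2  18.2  32. ] [440.3 -77.8  32. ]
(377, 252) (368, 91) [56.1  4.4  0. ] 4.48 [527.4 -66.6  52. ] [583.5 -62.2  52. ]
(424, 532) (403, 180) [123.6   9.9   0. ] 4.58 [431.8 -86.5  30. ] [555.4 -76.6  30. ]
(295, 330) (283, 40) [101.9   6.7   0. ] 3.76 [500.5 -39.4  40. ] [602.4 -32.7  40. ]
(121, 262) (129, 102) [55.8 -1.2  0. ] -1.23 [521.4  21.7  52. ] [577.2  20.5  52. ]
(90, 335) (97, 548) [-74.3  -4.6   0. ] -176.46 [497.6  32.   30. ] [423.3  27.4  30. ]
[602.6 -19.6  30. ]
```

Call:
arm_command([
  [0.74,-0.9,0.9],
  [0.74,-0.9,0.9],
  [0.74,-0.9,0.9],
  [0.74,-0.9,0.9],
  [0.74,-0.9,0.9],
], gripper=[91,91,91,91,91], twist=[0,0,0,0,0])

```text
time: 3.85
tool_pos: [633.1, 278.4, 112.7]
tcp_rot: [3.141, 0.001, 0.019]
contact_force: [0.4, -0.2, 0.7]
grip_width: 91.1
finger_force: 0.0
```

```bash
python3 - <<'E'
from fit import *
s=capture('scene'); t=capture('top')
a=cv2.resize(s[90:200,270:390],(480,440),interpolation=cv2.INTER_CUBIC)
cv2.imwrite('pics/g1.png',a[:,:,::-1]); o=get_obs(); print(o['tool_pos'],o['joint_positions'].round(2))
# triangulate red post top centre from first images vs both cams
for P in ([633,279,70],[633,279,0]): print(proj('scene',P),proj('top',P))
E
```

```text
[631.89170308 279.18076776 109.66805138] [0.31 0.75 1.15 0.   1.25 1.86]
[321.15916488 148.29015412] [143.43214938 151.33267462]
[319.131907  161.6247572] [148.79219881 156.09264473]
```

View pics/g1.png

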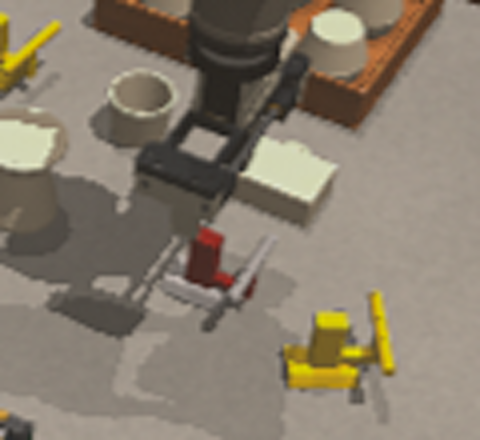

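The red post top shows at scene px (322,149), against a prediction of (321,148). The open fingers hang above it, so I descend and grip.

Call:
arm_command([
  [0,0,0.8],
  [0,0,0.8],
  [0,0,0.8],
  [0,0,0.6],
  [0,0,0.3],
], gripper=[91,91,91,91,91], twist=[0,0,0,0,0])

```text
time: 4.58
tool_pos: [632.5, 277.4, 31.1]
tcp_rot: [3.141, 0.001, 0.019]
contact_force: [-0.3, 0.1, 0.2]
grip_width: 90.9
finger_force: 0.0
```

Call:
arm_command([
  [0,0,0],
  [0,0,0],
  [0,0,0],
  [0,0,0],
  [0,0,0],
], gripper=[10,10,10,10,10], twist=[0,0,0,0,0])

```text
time: 5.2
tool_pos: [633.0, 277.8, 31.9]
tcp_rot: [3.142, -0.0, 0.019]
contact_force: [-0.3, 0.6, -0.2]
grip_width: 45.6
finger_force: 0.0
```

Call:
arm_command([
  [0,0,0],
  [0,0,0],
  [0,0,0],
  [0,0,0],
  [0,0,0],
], gripper=[10,10,10,10,10], twist=[0,0,0,0,0])

```text
time: 5.82
tool_pos: [632.8, 277.8, 31.6]
tcp_rot: [3.142, 0.0, 0.019]
contact_force: [-0.9, 0.0, -0.2]
grip_width: 18.2
finger_force: 30.0
```

Call:
arm_command([
  [0,0,-0.4],
  [0,0,-0.8],
  [0,0,-1],
  [0,0,-1],
  [0,0,-0.8],
], gripper=[10,10,10,10,10], twist=[0,0,0,0,0])

```text
time: 6.45
tool_pos: [633.3, 277.9, 134.5]
tcp_rot: [-3.141, -0.002, 0.019]
contact_force: [0.0, -0.2, -2.8]
grip_width: 18.0
finger_force: 30.0
```

Call:
arm_command([
  [-0.25,0.4,0],
  [-0.46,0.8,0],
  [-0.46,0.8,0],
  [-0.46,0.8,0],
  [-0.46,0.8,0],
], gripper=[10,10,10,10,10], twist=[0,0,0,0,0])

```text
time: 7.08
tool_pos: [580.9, 185.4, 131.1]
tcp_rot: [3.141, 0.002, 0.019]
contact_force: [0.1, 0.2, -3.1]
grip_width: 17.9
finger_force: 30.0
```

Call:
arm_command([
  [-0.46,0.8,0],
  [-0.46,0.8,0],
  [-0.46,0.8,0],
  [-0.46,0.8,0],
  [-0.46,0.8,0],
], gripper=[10,10,10,10,10], twist=[0,0,0,0,0])

```text
time: 7.7
tool_pos: [525.2, 84.5, 131.3]
tcp_rot: [3.141, 0.001, 0.019]
contact_force: [0.5, -0.2, -4.0]
grip_width: 17.7
finger_force: 30.0
```

Call:
arm_command([
  [-0.48,0.8,0],
  [-0.48,0.8,0],
  [-0.48,0.8,0],
  [-0.4,0.8,0],
  [-0.3,0.6,0],
], gripper=[10,10,10,10,10], twist=[-0.2,-0.2,-0.1,-0.1,-0.06])

```text
time: 8.32
tool_pos: [476.2, -12.6, 131.4]
tcp_rot: [3.142, 0.001, 0.076]
contact_force: [0.0, -0.9, -3.9]
grip_width: 17.6
finger_force: 30.0
```

Call:
arm_command([
  [0,0,0],
  [0,0,0],
  [0,0,0],
  [0,0,0],
  [0,0,0],
], gripper=[10,10,10,10,10], twist=[0,0,0,0,0])

```text
time: 8.95
tool_pos: [477.9, -11.3, 131.6]
tcp_rot: [3.142, 0.0, 0.077]
contact_force: [-0.2, 0.2, -3.4]
grip_width: 17.6
finger_force: 30.0
```

```bash
python3 - <<'E'
from fit import *
s=capture('scene'); t=capture('top')
a=cv2.resize(s[160:240,200:290],(450,400),interpolation=cv2.INTER_CUBIC)
b=cv2.resize(t[160:240,225:295],(350,400),interpolation=cv2.INTER_CUBIC)
cv2.imwrite('pics/g2.png',np.hstack([a,b])[:,:,::-1]); o=get_obs(); print(o['tool_pos'],o['tcp_rot'],o['contact_force'],o['moment'])
E
```

```text
[477.86959329 -11.48132887 131.6588137 ] [3.14149672e+00 5.22161404e-05 7.68584611e-02] [-0.16628846  0.69717763 -3.07178014] [-0.01191016  0.04913626  0.02877859]
```

View pics/g2.png

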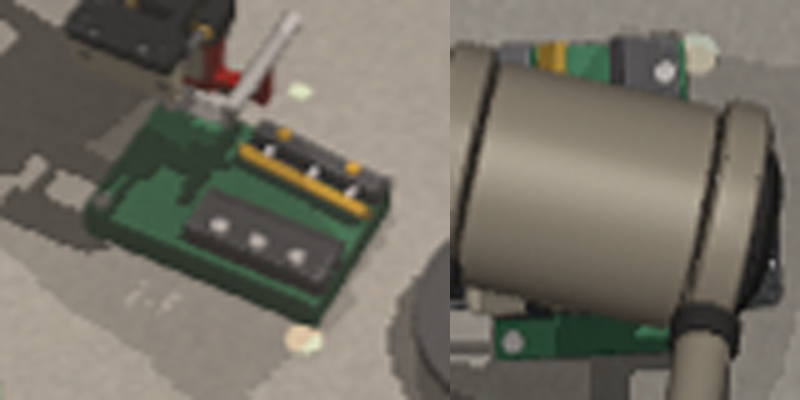

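The rest is still held square. Its bar is above the landing's left side, at crop (265,65), so it still has to go right and back. I'll check the bracket pose in the scene view (corners at crop (388,185) and (318,305)) while shifting.

Call:
arm_command([
  [-0.2,0.2,0],
  [-0.2,0.2,0],
  [-0.16,0.17,0],
  [0,0,0],
  [0,0,0],
], gripper=[10,10,10,10,10], twist=[0,0,0,0,0])

```text
time: 9.68
tool_pos: [465.1, -27.0, 131.8]
tcp_rot: [3.142, -0.0, 0.076]
contact_force: [0.2, 0.3, -2.6]
grip_width: 17.7
finger_force: 30.0
```

```bash
python3 - <<'E'
from fit import *
c,s=np.cos(.077),np.sin(.077)
W=lambda x,y,z:[515+c*x-s*y,-23+s*x+c*y,z]
for p in [(88,58,30),(88,-58,30),(-88,-58,30)]: print('scene crop',p,((proj('scene',W(*p))-[200,160]+.4)*5).round(1))
sc=capture('scene'); a=cv2.resize(sc[150:240,200:300],(800,720),interpolation=cv2.INTER_CUBIC)[:600]
# mark predicted bed corners and predicted bar ends for held rest
o=get_obs(); p=o['tool_pos']; print(p)
q=[W(88,58,30),W(88,-58,30),W(-88,-58,30),W(-12,-58,50),W(88,-58,50)]+[[p[0]+c*45-s*y,p[1]+s*45+c*y,p[2]+19+2+0] for y in(45,-45)]
for P in q:
    u=((proj('scene',P)-[200,150]+.4)*8).astype(int); cv2.drawMarker(a,tuple(map(int,u)),(255,0,255),0,14,1)
cv2.imwrite('pics/g3.png',a[:,:,::-1])
E
```

```text
scene crop (88, 58, 30) [395.2 180.3]
scene crop (88, -58, 30) [316.7 305.1]
scene crop (-88, -58, 30) [ 82.6 205.6]
[465.12050027 -26.90446892 131.77424563]
```

View pics/g3.png

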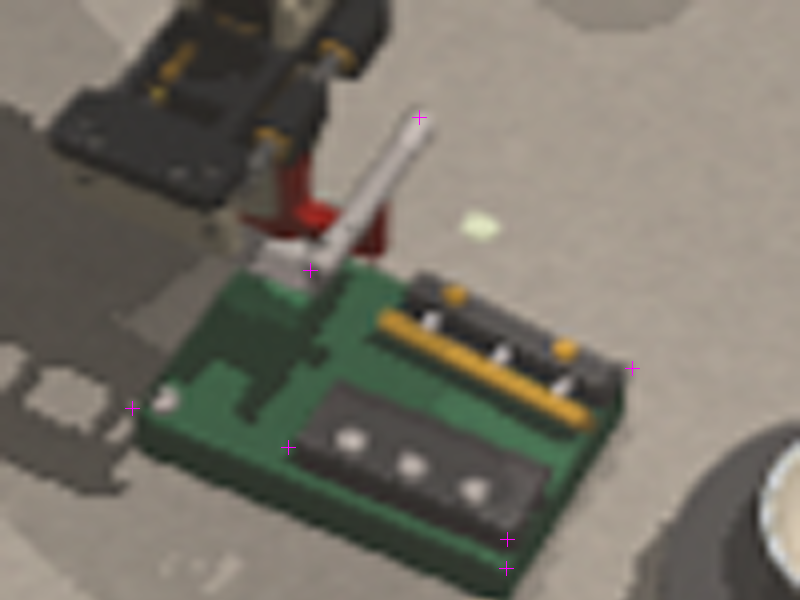

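Predicted marks and the actual corners and bar ends share a bias of about 1 px. The relative error is at most 3 mm. I lower towards the landing with a small +y bias, because the clearance lies on the gib side.

Call:
arm_command([
  [0,-0.08,0.4],
  [0,0,0.8],
  [0,0,0.7],
  [0,0,0.5],
  [0,0,0.2],
], gripper=[10,10,10,10,10], twist=[0,0,0,0,0])

```text
time: 10.35
tool_pos: [464.4, -24.7, 65.8]
tcp_rot: [-3.141, 0.001, 0.077]
contact_force: [-0.1, 0.2, -2.9]
grip_width: 18.2
finger_force: 30.0
```

Call:
arm_command([
  [0,0,0.02],
  [0,0,0.02],
  [0,0,0.02],
  [0,0,0],
  [0,0,0],
], gripper=[10,10,10,10,10], twist=[0,0,0,0,0])

```text
time: 10.98
tool_pos: [464.9, -24.9, 65.4]
tcp_rot: [3.141, -0.0, 0.077]
contact_force: [-0.5, -0.6, -2.4]
grip_width: 17.6
finger_force: 30.0
```

Call:
arm_command([
  [0,0,0.02],
  [0,0,0.02],
  [0,0,0.02],
  [0,0,0.02],
  [0,0,0],
], gripper=[10,10,10,10,10], twist=[0,0,0,0,0])

```text
time: 11.6
tool_pos: [464.8, -24.9, 63.1]
tcp_rot: [3.142, 0.0, 0.077]
contact_force: [0.2, -0.1, -3.2]
grip_width: 17.9
finger_force: 30.0
```

Call:
arm_command([
  [0,0,0.02],
  [0,0,0.02],
  [0,0,0],
  [0,0,0],
  [0,0,0],
], gripper=[10,10,10,10,10], twist=[0,0,0,0,0])

```text
time: 12.22
tool_pos: [464.8, -24.9, 62.2]
tcp_rot: [3.141, -0.0, 0.077]
contact_force: [-0.1, -0.4, -2.1]
grip_width: 18.1
finger_force: 30.0
```

Call:
arm_command([
  [0,0,0.02],
  [0,0,0],
  [0,0,0],
  [0,0,0],
  [0,0,0],
], gripper=[10,10,10,10,10], twist=[0,0,0,0,0])

```text
time: 12.85
tool_pos: [464.9, -24.9, 61.7]
tcp_rot: [3.142, -0.0, 0.077]
contact_force: [-1.2, 0.3, -3.6]
grip_width: 17.8
finger_force: 30.0
```

```bash
python3 - <<'E'
from plant import *
o=get_obs(); print(o['tool_pos'],o['contact_force'],o['moment'])
E
```

```text
[464.85169801 -24.90634823  61.70585019] [-1.16982489  0.34491732 -3.59835159] [-0.01968336  0.02197078  0.01687228]
```

Call:
arm_command([
  [0,0,0.02],
  [0,0,0],
  [0,0,0],
  [0,0,0],
  [0,0,0],
], gripper=[10,10,10,10,10], twist=[0,0,0,0,0])

```text
time: 13.48
tool_pos: [465.2, -25.0, 61.6]
tcp_rot: [3.141, -0.001, 0.077]
contact_force: [-1.0, 0.0, 4.8]
grip_width: 18.1
finger_force: 30.0
```

Call:
arm_command([
  [0,0,0.02],
  [0,0,0],
  [0,0,0],
  [0,0,0],
  [0,0,0],
], gripper=[10,10,10,10,10], twist=[0,0,0,0,0])

```text
time: 14.1
tool_pos: [465.4, -25.0, 61.6]
tcp_rot: [3.141, -0.002, 0.077]
contact_force: [-1.8, 0.5, 10.1]
grip_width: 18.1
finger_force: 30.0
```

Call:
arm_command([
  [0,0,-0.025],
  [0.04,0,0],
  [0.08,0,0],
  [0.08,0,0],
  [0.08,0,0],
], gripper=[10,10,10,10,10], twist=[0,0,0,0,0])

```text
time: 14.72
tool_pos: [472.0, -24.4, 61.6]
tcp_rot: [3.141, -0.0, 0.077]
contact_force: [-1.2, 0.8, 6.1]
grip_width: 17.9
finger_force: 30.0
```

Call:
arm_command([
  [0.08,0,0],
  [0.08,0,0],
  [0.08,0,0],
  [0.08,0,0],
  [0.08,0,0],
], gripper=[10,10,10,10,10], twist=[0,0,0,0,0])

```text
time: 15.35
tool_pos: [481.9, -23.7, 61.6]
tcp_rot: [3.141, -0.0, 0.077]
contact_force: [-1.3, -0.0, 5.3]
grip_width: 18.1
finger_force: 30.0
```

Call:
arm_command([
  [0.08,0,0],
  [0.08,0,0],
  [0.08,0,0],
  [0.08,0,0],
  [0.08,0,0],
], gripper=[10,10,10,10,10], twist=[0,0,0,0,0])

```text
time: 15.98
tool_pos: [491.9, -22.9, 61.6]
tcp_rot: [3.141, -0.0, 0.077]
contact_force: [-1.1, -0.3, 6.7]
grip_width: 17.9
finger_force: 30.0
```

Call:
arm_command([
  [0.08,0,0],
  [0.08,0,0],
  [0.08,0,0],
  [0.08,0,0],
  [0.08,0,0],
], gripper=[10,10,10,10,10], twist=[0,0,0,0,0])

```text
time: 16.6
tool_pos: [501.9, -22.1, 61.6]
tcp_rot: [3.141, -0.0, 0.077]
contact_force: [-1.8, -0.0, 5.3]
grip_width: 18.1
finger_force: 30.0
```

Call:
arm_command([
  [0.08,0,0],
  [0,0.02,0],
  [0,0.02,0],
  [0,0,0],
  [0,0,0],
], gripper=[10,10,10,10,10], twist=[0,0,0,0,0])

```text
time: 17.23
tool_pos: [504.2, -22.9, 61.6]
tcp_rot: [3.141, -0.001, 0.077]
contact_force: [0.4, 1.0, 5.6]
grip_width: 17.8
finger_force: 30.0
```

Call:
arm_command([
  [0,0.02,0],
  [0,0,0],
  [0,0.02,0],
  [0,0,0],
  [0,0,0],
], gripper=[10,10,10,10,10], twist=[0,0,0,0,0])

```text
time: 17.85
tool_pos: [504.2, -23.8, 61.6]
tcp_rot: [3.142, -0.001, 0.077]
contact_force: [-0.2, 0.7, 4.7]
grip_width: 18.0
finger_force: 30.0
```

Call:
arm_command([
  [0,0.02,0],
  [0,0,0],
  [0,0.02,0],
  [0,0,0],
  [0,0,0],
], gripper=[10,10,10,10,10], twist=[0,0,0,0,0])

```text
time: 18.48
tool_pos: [504.3, -24.7, 61.6]
tcp_rot: [-3.142, -0.001, 0.076]
contact_force: [-0.7, 1.2, 4.7]
grip_width: 18.0
finger_force: 30.0
```

Call:
arm_command([
  [0,0.02,0],
  [0,0,0],
  [0,0,0],
  [0,0,0],
  [0,0,0],
], gripper=[10,10,10,10,10], twist=[0,0,0,0,0])

```text
time: 19.1
tool_pos: [504.3, -24.8, 61.6]
tcp_rot: [-3.141, -0.001, 0.076]
contact_force: [-0.6, 3.4, 5.1]
grip_width: 17.7
finger_force: 30.0
```

Call:
arm_command([
  [0,-0.02,0],
  [0.08,0,0],
  [0.08,0,0],
  [0.08,0,0],
  [0.08,0,0],
], gripper=[10,10,10,10,10], twist=[0,0,0,0,0])

```text
time: 19.73
tool_pos: [511.9, -24.1, 61.6]
tcp_rot: [-3.141, -0.0, 0.077]
contact_force: [-1.5, 0.4, 6.4]
grip_width: 18.0
finger_force: 30.0
```

Call:
arm_command([
  [0.08,0,0],
  [0.08,0,0],
  [0.08,0,0],
  [0.08,0,0],
  [0.08,0,0],
], gripper=[10,10,10,10,10], twist=[0,0,0,0,0])

```text
time: 20.35
tool_pos: [521.9, -23.3, 61.6]
tcp_rot: [-3.141, 0.0, 0.077]
contact_force: [-1.2, 1.4, 6.3]
grip_width: 17.7
finger_force: 30.0
```

Call:
arm_command([
  [0.08,0,0],
  [0.08,0,0],
  [0,0,-0.01],
  [0,0,0],
  [0,0,0],
], gripper=[10,10,10,10,60], twist=[0,0,0,0,0])

```text
time: 20.98
tool_pos: [525.6, -23.3, 61.2]
tcp_rot: [3.141, 0.001, 0.077]
contact_force: [-0.7, -0.2, -0.7]
grip_width: 24.1
finger_force: 0.0
```

Call:
arm_command([
  [0,0,0],
  [0,0,0],
  [0,0,0],
  [0,0,0],
  [0,0,0],
], gripper=[60,60,60,60,60], twist=[0,0,0,0,0])

```text
time: 21.6
tool_pos: [525.9, -23.2, 61.6]
tcp_rot: [3.141, -0.0, 0.077]
contact_force: [-0.2, 0.1, 0.6]
grip_width: 59.7
finger_force: 0.0
```

Call:
arm_command([
  [-0.1,0,-0.1],
  [-0.3,0,0],
  [-0.4,0,0],
  [-0.4,0,0],
  [-0.2,0,0],
], gripper=[60,60,60,60,60], twist=[0,0,0,0,0])

```text
time: 22.22
tool_pos: [490.1, -25.9, 64.1]
tcp_rot: [-3.142, 0.0, 0.076]
contact_force: [0.6, -0.1, -1.0]
grip_width: 59.8
finger_force: 0.0
```

Call:
arm_command([
  [0,0,0],
  [0,0,0],
  [0,0,0],
  [0,0,0],
  [0,0,0],
], gripper=[0,0,0,0,0], twist=[0,0,0,0,0])

```text
time: 22.85
tool_pos: [491.0, -25.9, 64.0]
tcp_rot: [3.142, -0.0, 0.077]
contact_force: [0.6, -0.3, 0.8]
grip_width: 14.4
finger_force: 0.0
```

Call:
arm_command([
  [0,0,0],
  [0,0,0],
  [0,0,0],
  [0,0,0],
  [0,0,0],
], gripper=[0,0,0,0,0], twist=[0,0,0,0,0])

```text
time: 23.48
tool_pos: [491.0, -25.9, 64.1]
tcp_rot: [3.142, -0.0, 0.077]
contact_force: [0.7, -0.6, 1.2]
grip_width: 0.3
finger_force: 0.0
```

Call:
arm_command([
  [0.06,0,0],
  [0.08,0,0],
  [0.08,0,0],
  [0.06,0,0],
  [0.04,0,0],
], gripper=[0,0,0,0,0], twist=[0,0,0,0,0])

```text
time: 24.1
tool_pos: [499.1, -25.3, 64.1]
tcp_rot: [3.142, -0.0, 0.077]
contact_force: [-0.5, 0.4, -0.3]
grip_width: 0.4
finger_force: 0.0
```

Call:
arm_command([
  [0.04,0,0],
  [0.04,0,0],
  [0.04,0,0],
  [0.04,0,0],
  [0.04,0,0],
], gripper=[0,0,0,0,0], twist=[0,0,0,0,0])

```text
time: 24.72
tool_pos: [504.0, -24.9, 64.1]
tcp_rot: [3.142, 0.0, 0.077]
contact_force: [-0.9, -0.1, 0.3]
grip_width: 0.6
finger_force: 0.4
```

Call:
arm_command([
  [0.04,0,0],
  [0.04,0,0],
  [0.04,0,0],
  [0.04,0,0],
  [0.04,0,0],
], gripper=[0,0,0,0,0], twist=[0,0,0,0,0])

```text
time: 25.35
tool_pos: [508.9, -24.5, 64.1]
tcp_rot: [3.142, 0.0, 0.077]
contact_force: [0.0, 0.6, 0.1]
grip_width: 0.4
finger_force: 0.3
```

Call:
arm_command([
  [0.04,0,0],
  [0.04,0,0],
  [0.04,0,0],
  [0.04,0,0],
  [0.04,0,0],
], gripper=[0,0,0,0,0], twist=[0,0,0,0,0])

```text
time: 25.98
tool_pos: [514.0, -24.1, 64.1]
tcp_rot: [3.142, -0.0, 0.077]
contact_force: [-1.1, 0.2, -0.5]
grip_width: 0.8
finger_force: 0.3
```

```bash
python3 - <<'E'
from fit import *
s=capture('scene'); a=cv2.resize(s[150:240,200:300],(800,720),interpolation=cv2.INTER_CUBIC)[:600]
cv2.imwrite('pics/g4.png',a[:,:,::-1]); print(get_obs()['contact_force'])
E
```

```text
[ 0.46491902  0.51734472 -0.50824413]
```

View pics/g4.png

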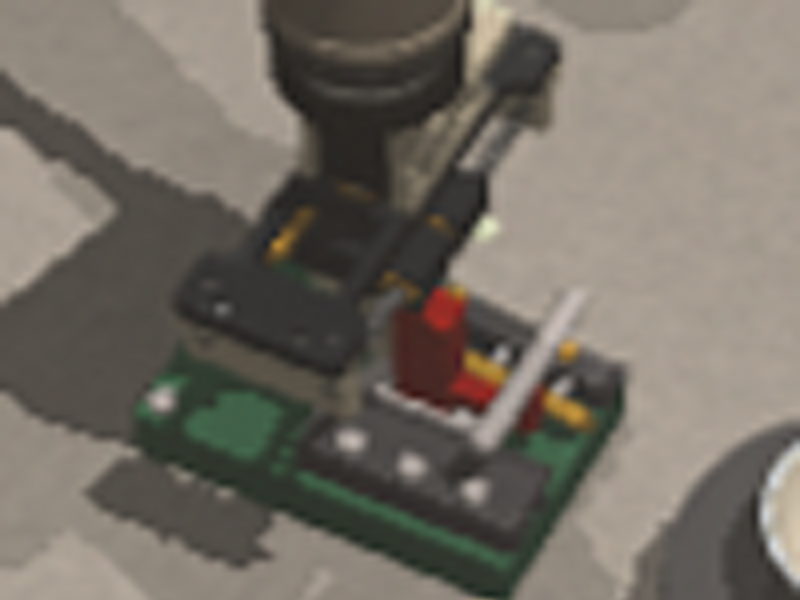

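The rest sits straight between the jaws: post at crop (430,350), bar at (530,370). The closed fingers are behind the post, so I keep pushing.

Call:
arm_command([
  [0.04,0,0],
  [0.04,0,0],
  [0.04,0,0],
  [0.04,0,0],
  [0,0,0],
], gripper=[0,0,0,0,0], twist=[0,0,0,0,0])

```text
time: 26.65
tool_pos: [518.1, -23.9, 64.1]
tcp_rot: [3.141, -0.0, 0.077]
contact_force: [0.2, 0.1, 0.3]
grip_width: 0.4
finger_force: 0.0
```

Call:
arm_command([
  [0.04,0,0],
  [0.04,0,0],
  [0.04,0,0],
  [0.04,0,0],
  [0,0,0],
], gripper=[0,0,0,0,0], twist=[0,0,0,0,0])

```text
time: 27.28
tool_pos: [522.1, -23.6, 64.1]
tcp_rot: [3.141, -0.0, 0.077]
contact_force: [-0.6, 0.7, -1.1]
grip_width: 0.8
finger_force: 0.0
```

Call:
arm_command([
  [0.04,0,0],
  [0.04,0,0],
  [0.04,0,0],
  [0.04,0,0],
  [0,0,0],
], gripper=[0,0,0,0,0], twist=[0,0,0,0,0])

```text
time: 27.9
tool_pos: [525.1, -23.3, 64.0]
tcp_rot: [-3.142, 0.002, 0.077]
contact_force: [-4.1, -1.8, 2.6]
grip_width: 0.4
finger_force: 2.5
```

Call:
arm_command([
  [0.03,0,0],
  [0.03,0,0],
  [0.03,0,0],
  [0.03,0,0],
  [0,0,0],
], gripper=[0,0,0,0,0], twist=[0,0,0,0,0])

```text
time: 28.52
tool_pos: [527.1, -23.1, 64.0]
tcp_rot: [-3.141, 0.004, 0.077]
contact_force: [-8.5, -2.1, 6.2]
grip_width: 0.5
finger_force: 4.4
```

Call:
arm_command([
  [0.02,0,0],
  [0.02,0,0],
  [0.02,0,0],
  [0,0,0],
  [0,0,0],
], gripper=[0,0,0,0,0], twist=[0,0,0,0,0])

```text
time: 29.15
tool_pos: [528.0, -23.0, 64.0]
tcp_rot: [-3.141, 0.005, 0.077]
contact_force: [-10.8, -2.5, 7.4]
grip_width: 0.7
finger_force: 5.5
```

Call:
arm_command([
  [0.02,0,0],
  [0.02,0,0],
  [0,0,0],
  [0,0,0],
  [0,0,0],
], gripper=[0,0,0,0,0], twist=[0,0,0,0,0])

```text
time: 29.78
tool_pos: [528.7, -23.0, 64.0]
tcp_rot: [-3.141, 0.006, 0.077]
contact_force: [-12.7, -3.2, 8.8]
grip_width: 0.3
finger_force: 6.1
```

Call:
arm_command([
  [0.02,0,0],
  [0.02,0,0],
  [0,0,0],
  [0,0,0],
  [0,0,0],
], gripper=[0,0,0,0,0], twist=[0,0,0,0,0])

```text
time: 30.4
tool_pos: [529.3, -22.9, 64.0]
tcp_rot: [-3.141, 0.006, 0.077]
contact_force: [-13.2, -3.0, 9.5]
grip_width: 0.7
finger_force: 6.7
```

```bash
python3 - <<'E'
from plant import *
F=[]
for i in range(5):
    F.append(get_obs()['contact_force']); capture('scene')
import numpy as np; F=np.array(F); print(F.round(1), (-F[:,0]*.997-F[:,1]*.077).mean(), get_obs()['tool_pos'])
E
```

```text
[[-13.2  -3.    9.5]
 [-13.6  -2.5   9.7]
 [-14.1  -3.1   9.2]
 [-12.4  -3.    9.2]
 [-12.6  -3.8  10. ]] 13.372810940917867 [529.36096407 -22.89869267  63.99986718]
```

Call:
arm_command([
  [0.02,0,0],
  [0.02,0,0],
  [0,0,0],
  [0,0,0],
  [0,0,0],
], gripper=[0,0,0,0,0], twist=[0,0,0,0,0])

```text
time: 31.28
tool_pos: [530.0, -22.8, 64.0]
tcp_rot: [-3.141, 0.007, 0.077]
contact_force: [-14.4, -3.8, 10.5]
grip_width: 0.3
finger_force: 7.3
```

```bash
python3 - <<'E'
from plant import *
F=[]
for i in range(8):
    F.append(get_obs()['contact_force']); capture('scene')
import numpy as np; F=np.array(F); print((-F[:,0]*.997-F[:,1]*.077).round(1), (-F[:,0]*.997-F[:,1]*.077).mean(),F.mean(0), get_obs()['tool_pos'])
E
```

```text
[14.6 14.7 14.6 14.9 15.4 14.8 15.  14. ] 14.74989670707621 [-14.54020962  -3.28971064  10.73641161] [529.99352669 -22.83255175  63.97495756]
```

Call:
arm_command([
  [0.015,0,0],
  [0,0,0],
  [0,0,0],
  [0,0,0],
  [0,0,0],
], gripper=[0,0,0,0,0], twist=[0,0,0,0,0])

```text
time: 32.3
tool_pos: [530.2, -22.8, 64.0]
tcp_rot: [-3.141, 0.007, 0.077]
contact_force: [-14.3, -3.5, 12.3]
grip_width: 0.5
finger_force: 7.6
```

Call:
arm_command([
  [-0.1,0,0],
  [-0.2,0,0],
  [-0.4,0,0],
  [-0.4,0,0],
  [-0.4,0,0],
], gripper=[0,0,0,0,0], twist=[0,0,0,0,0])

```text
time: 32.92
tool_pos: [495.6, -25.5, 64.1]
tcp_rot: [3.142, -0.0, 0.077]
contact_force: [-0.4, 0.3, 0.3]
grip_width: 0.0
finger_force: 0.0
```

Call:
arm_command([
  [0,0,-0.8],
  [-0.4,0,-1],
  [-1,0,-1],
  [-1,0,-1],
  [-0.5,0,-0.6],
], gripper=[0,0,0,0,0], twist=[0,0,0,0,0])

```text
time: 33.55
tool_pos: [422.8, -31.0, 175.2]
tcp_rot: [3.141, -0.001, 0.076]
contact_force: [1.0, 0.4, 0.4]
grip_width: -0.0
finger_force: 0.0
```

Call:
arm_command([
  [0,1,0],
  [0,1,0],
  [0,1,0],
  [0,1,0],
  [0,0.5,0],
], gripper=[0,0,0,0,0], twist=[0,0,0,0,0])

```text
time: 34.17
tool_pos: [432.3, -144.1, 174.1]
tcp_rot: [3.141, -0.0, 0.075]
contact_force: [0.5, 0.6, -0.6]
grip_width: 0.3
finger_force: 0.0
```

```bash
python3 - <<'E'
from fit import *
s=capture('scene'); t=capture('top'); o=get_obs(); print(o['contact_force'],o['tool_pos'],o['time'])
a=cv2.resize(s[150:240,200:300],(400,360),interpolation=cv2.INTER_CUBIC)
b=cv2.resize(t[100:240,215:295],(206,360),interpolation=cv2.INTER_CUBIC)
cv2.imwrite('pics/g5.png',np.hstack([a,b])[:,:,::-1])
E
```

```text
[0.04580179 0.25256142 0.24831168] [ 432.48349173 -143.89272112  174.02878411] 34.275
```

View pics/g5.png

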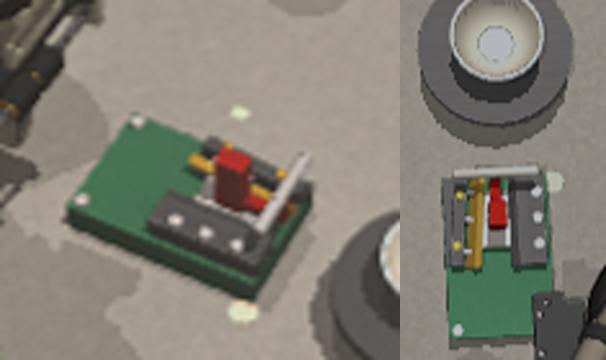

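The rest stands square in the way, with its post at crop (232,180). The bowl and wheel are untouched and the arm is clear, so I hand in.

```bash
python3 -c "
from plant import *
print(close_job())"
```

```text
the job is handed in; nothing more can be done
None
```

The red-post tool rest is wedged in the green bracket, firmed home with a steady push of about 15 N; the arm is clear, the bowl looks undisturbed in the last picture, and the job was handed in at about 34 s.

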